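# Bleed the spray pot and take off its filler cap

### The job

Turn the red air lever of the white spray pot to the yellow bleed mark on its dial (60 degrees from the first black mark) and let go of it there. Then undo the black filler cap by its blue wing and lift it off: nobody remembers whether its thread is right- or left-handed, so try it gently one way and, if it stops hard after some ten degrees, do not force it but turn it the other way, about a quarter turn, until it is free. Finish while still holding the cap upright in the air its underside at least 6 cm above the mouth of the pot, with the lever still at the mark and nothing else on the table disturbed.

Things in the scene. Friction and masses are not known exactly. Their poses are not given: they have to be found in the camera images.
- pot_mouth (a point): Centre of the mouth of the white spray pot (92 mm outside diameter), 85 mm above the table; the cap's flange rests here. The pot is fixed on a grey foot plate 112 x 245 x 12 mm. Pot axes: z up, -y points to the air valve, whose pivot is 130 mm from the pot's axis; the unit is turned by up to 0.3 rad about z.
- cap_wing (a point): Blue wing on the loose black filler cap (about 150 g): a bar 56 mm long (along its own x), 16 mm thick (y), standing from 14 to 41 mm above the flange's underside. This point is on the cap's axis, 26 mm above the flange's underside, 15 mm below the wing's top. Flange 88 mm diameter, 8 mm thick; a black boss, 40 mm diameter, top at 14 mm, below the wing.
- filler_cap: The same cap; origin at the centre of its flange's underside, x along the wing, z up. Starts with the wing within 0.05 rad of the pot's x. Hidden thread, hand unknown: one way it stops hard after about 0.16 rad (at most 0.25; over 3 Nm there harms it), the other way it turns easily, without rising. Turned 1.1 to 1.9 rad that way it is free (no stop there; beyond, it is caught again).
- cap_foot (a point): Foot of the cap's stem with its two lugs (52 mm over their tips, along the wing), 24 mm below the flange's underside. Until the cap is turned free the lugs sit under ledges in the mouth and it cannot be lifted; then it comes straight up.
- air_lever (a joint): Angle of the red lever, rad: 0 at the first black mark (along the pot's -y), growing anticlockwise from above to 1.571 at the last black mark (along the pot's +x); stops at both. The yellow mark is at 1.047. Starts between 0 and 0.5, stays where it is left (about 1 N at the knob to move it).
- lever_knob (a point): The red upright round knob at the lever's end, 16 mm diameter, 38 mm tall; this point is on its axis, 10 mm below its top, 87 mm above the table, 68 mm from the pivot.
- lever_pivot (a point): The lever's upright pivot axis, 66 mm above the table; the aluminium dial below it is 116 mm across, its top 58 mm above the table.
- wood_block: Loose bystander: weathered wooden block, 66 x 100 x 60 mm; origin at the centre of its underside.
- blue_tub: Loose bystander: glaze jar with a blue lid, 49 mm diameter, 62 mm tall; origin at the centre of its underside.
- yellow_jar: Loose bystander: yellow glaze jar with a black lid, 50 mm diameter, 65 mm tall; origin at the centre of its underside.
- cup: Loose bystander: small beige cup, 69 mm diameter, 52 mm tall; origin at the centre of its underside.
- brush: Loose bystander: scrubbing brush, 30 x 85 x 22 mm; origin at the centre of its underside.
Mind the look-alikes: they are no part of the job. What is shaped like the filler_cap but orange is not meant.

How it is judged:
By the outcome, as a careful person would: the job done as asked, in the order asked, and still so for the second after the job is handed in, while the arm keeps its last pose, push and grip.
It also fails if it takes over 58 s, if anything falls off the work surface, if the arm or the gripper's body presses on something with over 40 N, if the wrist force passes 120 N, or if a joint passes its speed limit or range.

### The arm

A 6-joint arm with a two-finger parallel gripper is mounted at the origin on the work surface; the furniture and walls round the work are solid. World frame = base frame: x ahead of the robot, y to its left, z up, the work surface at z = 0. Lengths are in mm, angles in rad, forces in N, time in s.
With the tool pointing down it reaches from about 350 to 975 mm from the base axis. Payload 7.1 kg.
Tool frame: the origin (TCP) lies midway between the tips of the shut fingers; the grasp point (between the pads) lies 19 mm behind it; z points along the fingers, y is the line along which they close (so a half turn about z gives the same grasp; the last joint's range is limited). The gripper opens to 88 mm and grips with 3 to 60 N. Pads are 20 mm wide; open, the fingers measure 115 mm over their backs; the gripper's body (75 mm by 178 mm) begins 61 mm behind the grasp point.
Start: joints at [-1.362, 0.423, 1.63, -0, 1.089, -0.019], TCP at [141.166, -608.832, 222.675] pointing down, gripper open.
Joint ranges: [-3, 3], [-0.9, 2.11], [0.09, 2.58], [-1.31, 4.45], [0.11, 2.69], [-2.54, 2.54]. Speed limits (rad/s): [2.39, 2.39, 3.01, 3.14, 3.14, 3.14].

### API

Orientations are given as a rotation vector (axis times angle).
In Python, from workcell import ctrl gives the robot as it stands. The module is installed in compiled form; this text tells all that it offers.
- The arm moves only by the tool servo_tool, never from a script. Its argument "increments" is a list of rows, each a list of 7 numbers: the shift along the world's x, y, z in cm, then the turn, a rotation vector about the world's x, y, z in degrees, then the opening, from -1 (shut) to 1 (fully open). A call has 1 to 20 rows; each row is the pose to reach, as a shift and turn from the pose commanded when the call began; what a row does not reach only later rows make up. A row lasts 1/12 s, in which the tool goes at most 41.7 mm and 7.16 degrees, less where a joint would pass 70% of its speed; a pose out of reach is approached as far as the arm can. A call with a gripper value outside its range is refused whole. The fingers move at their own pace and stop on an object; the grip force is fixed at half the most. Time passes only in rows, so rows that repeat a pose let the fingers close. It gives the time, the measured TCP pose, the force, the opening and the grip force at its end, in the units of the state.
- ctrl.get_obs(): the state, without advancing time (a new reading comes with each control period).
- ctrl.get_image(name): name is "scene" or "top" or "wrist"; returns a dict with "image" (420x560x3 uint8, red, green, blue), "fx", "fy", "cx", "cy" (pixels), "extrinsics" (4x4, takes a point from camera to world coordinates); the wrist camera has in their place "tool_from_camera" (4x4, takes a point from camera to tool coordinates, whose origin is the TCP and whose axes are the flange's). Camera axes: x right, y up, looking along -z (the intrinsics and any distortion apply to the point x, -y, -z); pixel columns grow to the right and rows downward; lengths in mm; the calibration is good to about 2 mm. The wrist camera is an equidistant fisheye: a pixel r from the principal point sees the ray r / f radians off the axis. A picture is of the moment at which its call begins: read the wrist's pose just before it. There is no depth.
- ctrl.close_job(): hands the job in; it is judged then, once.
The state is a dict: "t": time; "qpos": joint angles; "qvel": joint speeds; "joint_torque": joint torques, N m; "ee_pos": TCP position; "orientation": TCP orientation; "ft_force": force on the tool from outside, world axes, zero at the start; "moment": the same for the moment, N m; "width": finger opening in mm; "grasp_force": force on a finger pad.
Only numpy, scipy, OpenCV 4.12 (cv2) and the standard library are available. Lean on these libraries where they do the work, as an engineer would, in place of code of your own. Each camera call takes 0.05 s, during which the arm holds its last target. There are 200 camera calls.

## Working session

There is one attempt and no reset: what is moved stays moved. The work goes in short steps, Python scripts to look and compute and a tool call to move; the robot and the scene stay as the last step left them, time stands still between calls to the robot, and variables do not carry over. Pictures are saved under pics/ and viewed, at most 10 in all, crops included, and the job is handed in when it is done.

Besides the shell and the picture viewer there is one more tool, called as name(argument=value, ...), one argument or row to a line, values as JSON. servo_tool: Moves the arm, as the interface text tells. Its arguments: {"type":"object","properties":{"increments":{"type":"array","items":{"type":"array","items":{"type":"number"}}}},"required":["increments"]}

```bash
mkdir -p pics; cat > h.py <<'E'
import numpy as np, cv2, json
from workcell import ctrl
from scipy.spatial.transform import Rotation as R
def grab(name,tag):
    o=ctrl.get_obs(); d=ctrl.get_image(name)
    cv2.imwrite(f'pics/{tag}.png',cv2.cvtColor(d['image'],cv2.COLOR_RGB2BGR))
    if name=='wrist':
        T=np.eye(4);T[:3,:3]=R.from_rotvec(o['orientation']).as_matrix();T[:3,3]=o['ee_pos']
        E=T@np.array(d['tool_from_camera'])
    else: E=np.array(d['extrinsics'])
    m=dict(fx=d['fx'],fy=d['fy'],cx=d['cx'],cy=d['cy'],E=E.tolist(),fish=name=='wrist',extra={k:str(v) for k,v in d.items() if k!='image'})
    json.dump(m,open(f'pics/{tag}.json','w')); return d
def ray(tag,u,v):
    m=json.load(open(f'pics/{tag}.json'));E=np.array(m['E'])
    a=np.array([(u-m['cx'])/m['fx'],(v-m['cy'])/m['fy']])
    if m['fish']:
        r=np.linalg.norm(a);s=np.sin(r)/max(r,1e-9);d=np.array([a[0]*s,-a[1]*s,-np.cos(r)])
    else: d=np.array([a[0],-a[1],-1.])
    d=E[:3,:3]@d; return E[:3,3],d/np.linalg.norm(d)
def at_z(tag,u,v,z):
    o,d=ray(tag,u,v); return o+d*(z-o[2])/d[2]
def tri(*obs):
    A=np.zeros((3,3));b=np.zeros(3);L=[]
    for t,u,v in obs:
        o,d=ray(t,u,v);P=np.eye(3)-np.outer(d,d);A+=P;b+=P@o;L.append((o,P))
    p=np.linalg.solve(A,b); return p,[round(float(np.linalg.norm(P@(p-o))),1) for o,P in L]
E
python3 - <<'E'
from h import *
np.set_printoptions(precision=3,suppress=True)
for n in('top','scene'):
    d=grab(n,n+'0'); print({k:v for k,v in d.items() if k!='image'})
    cv2.imwrite(f'pics/{n}0b.png',cv2.resize(cv2.imread(f'pics/{n}0.png'),(800,600),interpolation=cv2.INTER_CUBIC))
E
```

```text
{'fx': 392.40601834107986, 'fy': 392.40601834107986, 'cx': 284.5853902917267, 'cy': 210.26212228809766, 'extrinsics': array([[   0.03 ,    0.995,   -0.096,  243.342],
       [  -1.   ,    0.031,    0.003,   54.686],
       [   0.006,    0.096,    0.995, 1287.772],
       [   0.   ,    0.   ,    0.   ,    1.   ]])}
{'fx': 488.0887570275727, 'fy': 488.0887570275727, 'cx': 284.8193605614428, 'cy': 199.8823838122241, 'extrinsics': array([[  -0.592,    0.573,   -0.567, -482.389],
       [  -0.806,   -0.423,    0.414,  675.023],
       [  -0.003,    0.702,    0.712, 1192.167],
       [   0.   ,    0.   ,    0.   ,    1.   ]])}
```

View pics/top0b.png

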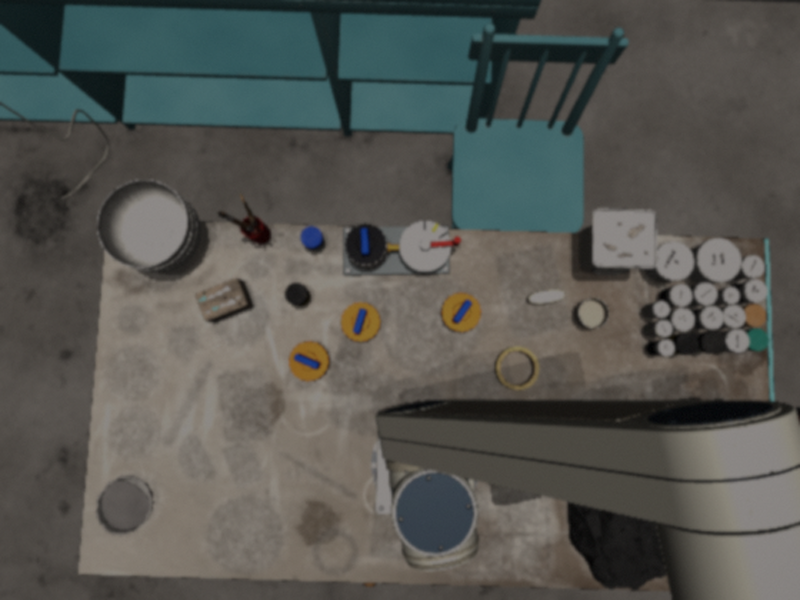

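View pics/scene0b.png

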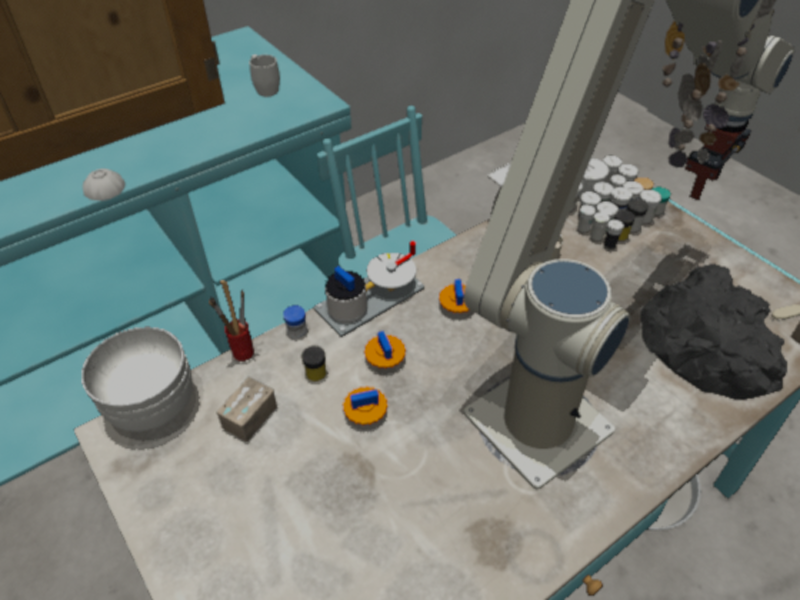

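Top view: the pot's cap with its blue wing is at (365,242), the lever pivot at (425,246) and the red knob at (457,241). Scene view: wing (345,276), pivot (391,266), knob (412,245). The orange lookalikes stand apart from the pot. Next I triangulate and enlarge a crop.

```bash
python3 - <<'E'
from h import *
np.set_printoptions(precision=1,suppress=True)
k=.7
for n,a,b in(('wing',(365,241),(345,275)),('pivot',(426,245),(391,265)),('knob',(457,240),(412,244))):
    print(n,*tri(('top0',a[0]*k,a[1]*k),('scene0',b[0]*k,b[1]*k)), at_z('top0',a[0]*k,a[1]*k,{'wing':126,'pivot':70,'knob':97}[n]))
a=cv2.imread('pics/top0.png')[145:205,230:335]; b=cv2.imread('pics/scene0.png')[160:235,215:305]
a=cv2.resize(a,(700,400),interpolation=cv2.INTER_CUBIC)
cv2.imwrite('pics/topc.png',a)
E
```

```text
wing [478.7 142.2 119.6] [0.5, 0.5] [477.7 142.1 126. ]
pivot [485.   12.9  71.2] [1.4, 1.4] [484.3  11.7  70. ]
knob [492.9 -53.2  95.8] [1.0, 1.0] [492.  -53.9  97. ]
```

View pics/topc.png

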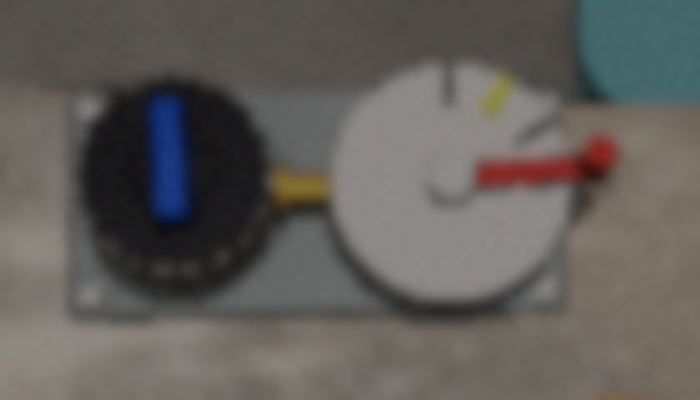

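Crop: the lever points almost right (knob at 600,155, pivot at 450,180), and the yellow mark is at (498,95), 30° off the upper black mark. The wing runs from (167,97) to (172,218).

```bash
python3 - <<'E'
from h import *
np.set_printoptions(precision=3,suppress=True)
d=grab('wrist','w0'); o=ctrl.get_obs()
print(d['fx'],d['cx'],d['cy'],d['tool_from_camera'],R.from_rotvec(o['orientation']).as_matrix(),o['ft_force'],o['t'],o['width'])
f=lambda u,v,z:at_z('top0',230+u/6.667,145+v/6.667,z)
a,b=f(167,97,126),f(172,218,126);print(a,b,(a+b)/2,np.arctan2(*(a-b)[1::-1]))
p,kn=f(450,180,70),f(600,155,97);print(p,kn)
for q in((75,310),(563,312),(70,90)):print(f(*q,12))
E
```

```text
325.19226210127806 275.141996126126 208.27572394646955 [[   0.       0.97     0.243   66.198]
 [   1.      -0.       0.       1.09 ]
 [   0.       0.243   -0.97  -161.583]
 [   0.       0.       0.       1.   ]] [[ 0.974  0.226 -0.   ]
 [ 0.226 -0.974  0.001]
 [ 0.    -0.001 -1.   ]] [-0.041  0.327  0.354] 0.15 87.88641843610262
[505.627 144.547 126.   ] [450.408 140.236 126.   ] [478.017 142.391 126.   ] 0.0779118155485561
[482.643  13.899  70.   ] [491.225 -54.201  97.   ]
[423.446 194.592  12.   ]
[429.9   -45.444  12.   ]
[533.377 201.548  12.   ]
```

servo_tool(
  increments=[
    [2,3,2,0,0,7,1],
    [4,7,3,0,0,14,1],
    [6,10,3,0,0,21,1],
    [8,13,3,0,0,28,1],
    [10,17,3,0,0,34,1],
    [13,20,3,0,0,39,1],
    [15,24,3,0,0,44,1],
    [17,27,3,0,0,49,1],
    [20,31,3,0,0,54,1],
    [22,35,3,0,0,59,1],
    [24,38,3,0,0,64,1],
    [27,42,2,0,0,69,1],
    [29,46,1,0,0,74,1],
    [31,49,0,0,0,79,1],
    [33,53,-1,0,0,84,1],
    [35,55.5,-3,0,0,84,1],
    [35,55.5,-3,0,0,84,1],
    [35,55.5,-3,0,0,84,1],
    [35,55.5,-3,0,0,84,1],
  ],
)

```text
t: 1.73
ee_pos: [490.6, -53.7, 192.2]
orientation: [-2.078, -2.355, 0.002]
ft_force: [0.2, -0.8, -0.2]
width: 88.1
grasp_force: 0.0
```

```bash
python3 - <<'E'
from h import *
np.set_printoptions(precision=3,suppress=True)
d=grab('wrist','w1'); o=ctrl.get_obs()
print(o['qpos'],o['ft_force'])
cv2.imwrite('pics/w1b.png',cv2.resize(cv2.imread('pics/w1.png'),(800,600),interpolation=cv2.INTER_CUBIC))
E
```

```text
[-0.134  0.273  1.94  -0.     0.93  -0.257] [-0.547  0.157  0.431]
```

View pics/w1b.png

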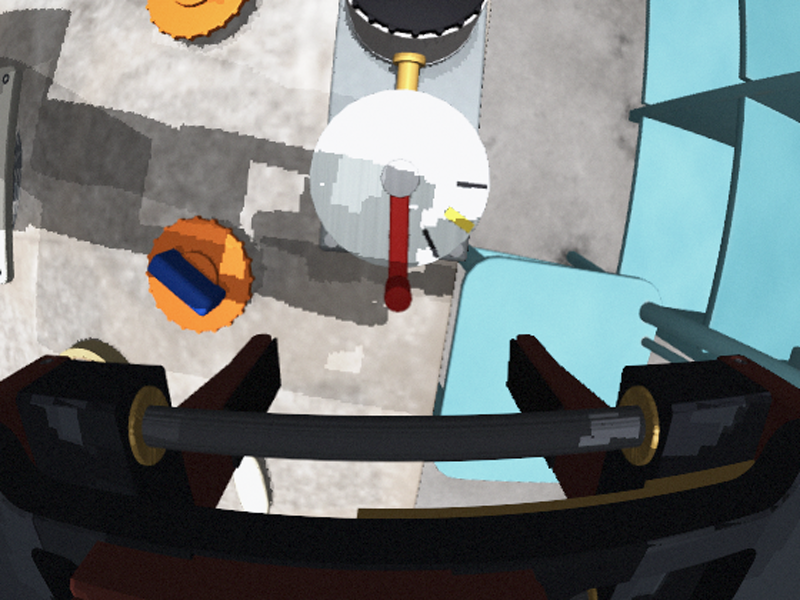

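Wrist view: knob top at (398,299), pivot hub top at (400,177), dial spanning x 311–490 and y 89–267, yellow mark at (458,219), last black mark at (472,185).

```bash
python3 - <<'E'
from h import *
np.set_printoptions(precision=1,suppress=True)
k=.7
g=lambda u,v,z:at_z('w1',u*k,v*k,z)
kn=g(398,299,97);print('knob',kn,'tri',*tri(('w1',398*k,299*k),('scene0',412*k,244*k),('top0',320,168.3)))
E_=[g(311,178,58),g(490,178,58),g(400,89,58),g(400,267,58)];c=np.array([E_[3][1]/2+E_[2][1]/2]);print(E_, (E_[0]+E_[1])/2,(E_[2]+E_[3])/2)
pv=g(400,177,72);print('hub',pv)
for n,q in(('yel',(458,219)),('last',(472,185)),('30',(431,240))):
    p=g(*q,58);cc=np.array([(E_[0]+E_[1])[0]/2,(E_[2]+E_[3])[1]/2]);v=p[:2]-cc;print(n,p,np.arctan2(v[0],-v[1]))
v=kn[:2]-cc;print('lever',np.arctan2(v[0],-v[1]),np.linalg.norm(v))
E
```

```text
knob [493.5 -53.6  97. ] tri [493.  -53.7  95.3] [0.7, 1.3, 1.7]
[array([430.1,   8.5,  58. ]), array([543.3,  23.1,  58. ]), array([479.2,  71.9,  58. ]), array([493.6, -42. ,  58. ])] [486.7  15.8  58. ] [486.4  14.9  58. ]
hub [486.1  15.2  72. ]
yel [526.5  -6.2  58. ] 1.0821602679774032
last [532.3  16.8  58. ] 1.6109398647123114
30 [511.1 -22.   58. ] 0.5838262837247341
lever 0.09849939845175583 68.82114482589405
```

servo_tool(
  increments=[
    [0.3,0,-3,0,0,0,1],
    [0.3,0,-6,0,0,0,1],
    [0.3,0,-9,0,0,0,1],
    [0.3,0,-11,0,0,0,1],
    [0.3,0,-12.6,0,0,0,1],
    [0.3,0,-12.6,0,0,0,1],
    [0.3,0,-12.6,0,0,0,-1],
    [0.3,0,-12.6,0,0,0,-1],
    [0.3,0,-12.6,0,0,0,-1],
    [0.3,0,-12.6,0,0,0,-1],
    [0.3,0,-12.6,0,0,0,-1],
    [0.3,0,-12.6,0,0,0,-1],
    [0.3,0,-12.6,0,0,0,-1],
    [0.3,0,-12.6,0,0,0,-1],
  ],
)

```text
t: 2.95
ee_pos: [494.2, -53.8, 66.8]
orientation: [2.08, 2.354, 0.0]
ft_force: [0.4, 0.2, -0.4]
width: 37.8
grasp_force: 0.0
```

servo_tool(
  increments=[
    [0,0,0,0,0,0,-1],
    [0,0,0,0,0,0,-1],
    [0,0,0,0,0,0,-1],
    [0,0,0,0,0,0,-1],
    [0,0,0,0,0,0,-1],
    [0,0,0,0,0,0,-1],
    [0,0,0,0,0,0,-1],
  ],
)

```text
t: 3.53
ee_pos: [494.0, -53.8, 66.6]
orientation: [-2.08, -2.354, 0.0]
ft_force: [0.3, 0.7, -1.1]
width: 15.7
grasp_force: 30.0
```

servo_tool(
  increments=[
    [0.3,0.05,0,0,0,2.8,-1],
    [0.65,0.11,0,0,0,5.6,-1],
    [1.3,0.28,0,0,0,11.2,-1],
    [1.92,0.51,0,0,0,16.8,-1],
    [2.52,0.8,0,0,0,22.4,-1],
    [3.08,1.14,0,0,0,28,-1],
    [3.61,1.54,0,0,0,33.6,-1],
    [4.1,1.99,0,0,0,39.2,-1],
    [4.54,2.49,0,0,0,44.8,-1],
    [4.93,3.03,0,0,0,50.4,-1],
    [5.27,3.6,0,0,0,56,-1],
    [5.27,3.6,0,0,0,56,-1],
    [5.27,3.6,0,0,0,56,-1],
    [5.27,3.6,0,0,0,56,-1],
  ],
)

```text
t: 4.7
ee_pos: [547.2, -17.7, 66.7]
orientation: [0.737, 3.053, 0.001]
ft_force: [3.0, 2.6, -2.8]
width: 15.4
grasp_force: 30.0
```

servo_tool(
  increments=[
    [0,0,0,0,0,0,-0.3],
    [0,0,0,0,0,0,0.1],
    [0,0,0,0,0,0,0.1],
    [0,0,0,0,0,0,0.1],
    [0,0,0,0,0,0,0.1],
    [0,0,0,0,0,0,0.1],
    [0,0,2,0,0,0,0.1],
    [0,0,5,0,0,0,0.1],
    [0,0,8,0,0,0,0.1],
    [-1,2,12,0,0,0,0.1],
    [-2,4,15,0,0,0,1],
    [-3.5,6,16,0,0,0,1],
    [-3.5,6,16,0,0,0,1],
    [-3.5,6,16,0,0,0,1],
    [-3.5,6,16,0,0,0,1],
  ],
)

```text
t: 5.95
ee_pos: [511.7, 41.9, 226.2]
orientation: [-0.731, -3.055, 0.001]
ft_force: [-1.2, 0.4, -1.2]
width: 78.2
grasp_force: 0.0
```

```bash
python3 - <<'E'
from h import *
np.set_printoptions(precision=3,suppress=True)
d=grab('wrist','w2'); o=ctrl.get_obs()
print(o['qpos'],o['ft_force'],o['ee_pos'])
cv2.imwrite('pics/w2b.png',cv2.resize(cv2.imread('pics/w2.png'),(800,600),interpolation=cv2.INTER_CUBIC))
E
```

```text
[ 0.058  0.256  1.87  -0.     1.016 -1.042] [-0.121  0.35  -0.617] [511.718  41.639 225.757]
```

View pics/w2b.png

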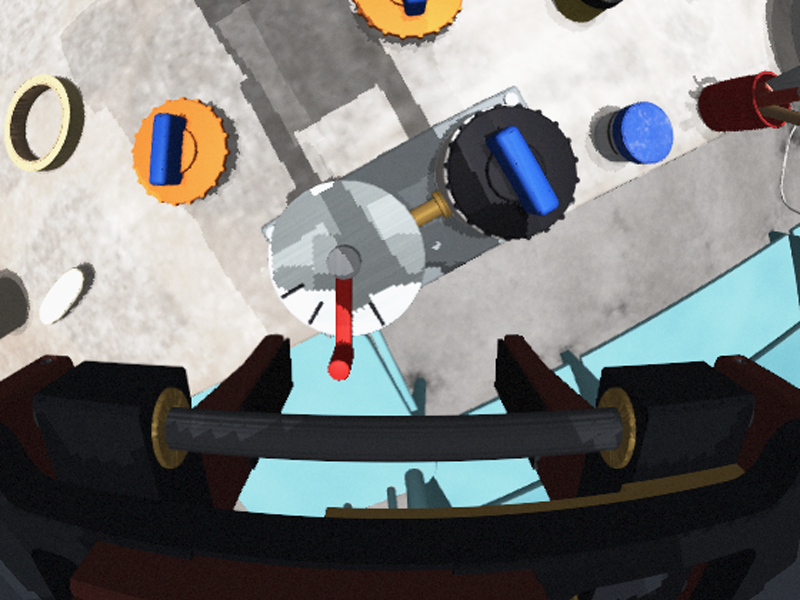

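Wrist view: the lever (knob 339,370; hub 344,259) now covers the yellow mark. The wing's top face runs from about (504,130) to (549,208). The blue tub at (645,132) is clear.

```bash
python3 - <<'E'
from h import *
np.set_printoptions(precision=1,suppress=True)
k=.7
g=lambda u,v,z:at_z('w2',u*k,v*k,z)
kn,hub=g(339,370,97),g(344,259,72);v=(kn-hub)[:2];v2=kn[:2]-[486.5,14.8]
print(kn,hub,np.arctan2(v[0],-v[1]),np.arctan2(v2[0],-v2[1]),np.linalg.norm(v2))
im=cv2.imread('pics/w2.png').astype(int);m=((im[:,:,0]>2.0*im[:,:,2])&(im[:,:,0]>1.6*im[:,:,1])&(im[:,:,0]>150)).astype(np.uint8)
m[:, :330]=0;m[:,400:]=0;m[:75]=0;m[160:]=0
r=cv2.minAreaRect(cv2.findNonZero(m));b=cv2.boxPoints(r);print(r)
P=np.array([at_z('w2',*q,126) for q in b]);print(P,P.mean(0))
L=[(P[i+1-4]-P[i]) for i in range(4)]
for l in L:print(np.linalg.norm(l),np.arctan2(l[1],l[0]))
print('tri',*tri(('w2',*r[0]),('top0',365*k,241*k),('scene0',345*k,275*k)))
print('yaw tool y',np.arctan2(*(R.from_rotvec([-0.731,-3.055,.001]).as_matrix()[[1,0],1])))
E
```

```text
[546.8 -18.1  97. ] [483.9  17.1  72. ] 1.0610243953771703 1.072105713280811 68.69502624695629
((369.3441162109375, 118.87677001953125), (65.10670471191406, 16.47500228881836), 60.12400817871094)
[[453.5 134.6 126. ]
 [452.2 148.7 126. ]
 [506.  154.1 126. ]
 [506.9 139.6 126. ]] [479.7 144.2 126. ]
14.144570437216418 1.661433546377639
54.08933513443691 0.10116735947952765
14.577818751448007 -1.5065354302222338
53.70205777648183 -3.0483227552776917
tri [478.7 143.3 121. ] [2.1, 0.8, 1.6]
yaw tool y 1.1010684771107497
```

servo_tool(
  increments=[
    [-0.6,2,0,0,0,6.4,0.1],
    [-1.2,4.1,-0.5,0,0,12.8,0.1],
    [-1.9,6.2,-1,0,0,19.2,0.1],
    [-2.6,8.3,-1.5,0,0,25.6,0.1],
    [-3.2,10.3,-2,0,0,32,0.1],
    [-3.2,10.3,-4,0,0,32,0.1],
    [-3.2,10.3,-6.5,0,0,32,0.1],
    [-3.2,10.3,-9,0,0,32,0.1],
    [-3.2,10.3,-11,0,0,32,0.1],
    [-3.2,10.3,-12,0,0,32,0.1],
    [-3.2,10.3,-12.2,0,0,32,0.1],
    [-3.2,10.3,-12.2,0,0,32,0.1],
  ],
)

```text
t: 7.0
ee_pos: [479.7, 144.6, 103.7]
orientation: [0.137, -3.136, 0.001]
ft_force: [-0.7, 0.3, 0.0]
width: 48.2
grasp_force: 0.0
```

```bash
python3 - <<'E'
from h import *
np.set_printoptions(precision=3,suppress=True)
d=grab('wrist','w3'); o=ctrl.get_obs()
print(o['qpos'],o['ft_force'],o['moment'],o['ee_pos'])
cv2.imwrite('pics/w3b.png',cv2.resize(cv2.imread('pics/w3.png'),(800,600),interpolation=cv2.INTER_CUBIC))
E
```

```text
[ 0.269  0.426  1.978 -0.     0.738 -1.389] [-0.134 -0.264  0.756] [ 0.088 -0.135  0.049] [480.28  144.869 104.658]
```

View pics/w3b.png

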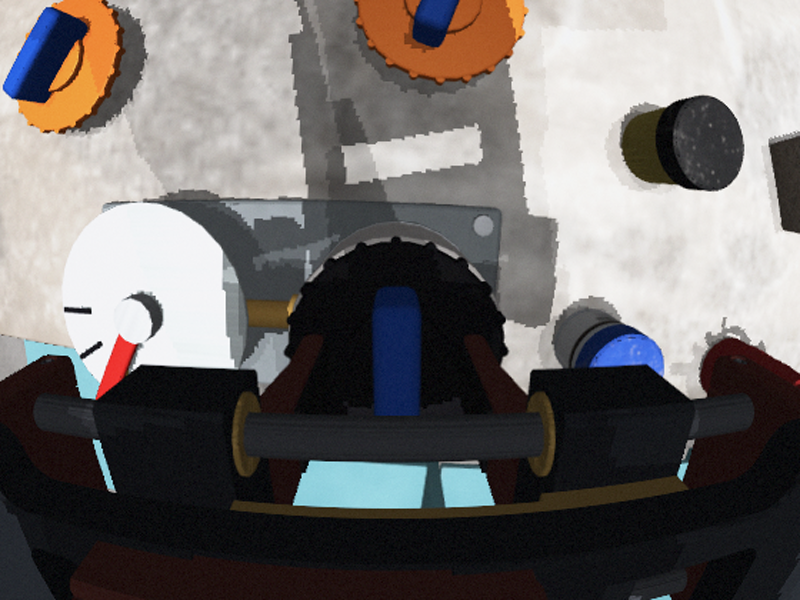

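The wing (375–418, 290–410) stands midway between the two fingers and is aligned. I close on it.

servo_tool(
  increments=[
    [0,0,-0.1,0,0,0,-1],
    [0,0,-0.1,0,0,0,-1],
    [0,0,-0.1,0,0,0,-1],
    [0,0,-0.1,0,0,0,-1],
    [0,0,-0.1,0,0,0,-1],
    [0,0,-0.1,0,0,0,-1],
    [0,0,-0.1,0,0,0,-1],
    [0,0,-0.1,0,0,0,-1],
    [0,0,-0.1,0,0,0,-1],
    [0,0,-0.1,0,0,0,-1],
  ],
)

```text
t: 7.88
ee_pos: [480.1, 145.3, 104.1]
orientation: [-0.139, 3.138, 0.0]
ft_force: [-0.6, -0.1, 5.9]
width: 15.7
grasp_force: 30.0
```

```bash
cat > s.py <<'E'
from h import *
np.set_printoptions(precision=3,suppress=True)
o=ctrl.get_obs(); M=R.from_rotvec(o['orientation']).as_matrix()
print(o['qpos'],o['ft_force'],o['moment'],o['ee_pos'],o['width'],o['grasp_force'],'yaw_y',np.arctan2(M[1,1],M[0,1]))
E
python3 s.py
```

```text
[ 0.27   0.427  1.978  0.     0.736 -1.389] [-0.647 -0.057  5.863] [ 0.151  0.067 -0.006] [480.112 145.3   104.126] 15.706026227271133 30.000884234905243 yaw_y 1.6590435597172524
```

servo_tool(
  increments=[
    [0,0,0,0,0,-2,-1],
    [0,0,0,0,0,-4,-1],
    [0,0,0,0,0,-6,-1],
    [0,0,0,0,0,-7,-1],
    [0,0,0,0,0,-7,-1],
  ],
)

```text
t: 8.3
ee_pos: [480.4, 145.3, 104.1]
orientation: [0.054, 3.14, 0.0]
ft_force: [-0.7, -0.1, 5.4]
width: 16.1
grasp_force: 30.0
```

```bash
python3 s.py
```

```text
[ 0.27   0.427  1.978 -0.     0.735 -1.266] [-0.749 -0.103  5.357] [-0.048 -0.148  0.085] [480.388 145.306 104.117] 16.080549936734634 30.001903474330902 yaw_y 1.5364218958879454
```

servo_tool(
  increments=[
    [0,0,0,0,0,-1,-1],
    [0,0,0,0,0,-2,-1],
    [0,0,0,0,0,-3,-1],
    [0,0,0,0,0,-3,-1],
  ],
)

```text
t: 8.63
ee_pos: [480.5, 145.4, 104.1]
orientation: [0.136, 3.137, 0.001]
ft_force: [-0.3, 0.6, 6.4]
width: 15.9
grasp_force: 30.0
```

```bash
python3 s.py
```

```text
[ 0.27   0.427  1.978 -0.     0.735 -1.214] [-0.303  0.638  6.38 ] [ 0.2   -0.149  0.184] [480.483 145.438 104.117] 15.90087103952496 30.015884935855865 yaw_y 1.484223528563362
```

servo_tool(
  increments=[
    [0,0,0,0,0,-1,-1],
    [0,0,0,0,0,-2,-1],
    [0,0,0,0,0,-2,-1],
  ],
)

```text
t: 8.88
ee_pos: [480.5, 145.5, 104.1]
orientation: [0.189, 3.134, 0.0]
ft_force: [-0.0, 1.7, 5.8]
width: 15.6
grasp_force: 30.4
```

```bash
python3 s.py
```

```text
[ 0.27   0.427  1.978 -0.     0.735 -1.18 ] [-0.029  1.696  5.809] [ 0.288 -0.094  0.677] [480.518 145.491 104.124] 15.641319806993938 30.406841039657593 yaw_y 1.4504913176630871
```

servo_tool(
  increments=[
    [0,0,0,0,0,-1,-1],
    [0,0,0,0,0,-1,-1],
  ],
)

```text
t: 9.05
ee_pos: [480.5, 145.5, 104.1]
orientation: [0.215, 3.133, 0.0]
ft_force: [-0.1, 1.8, 5.4]
width: 16.1
grasp_force: 30.9
```

```bash
python3 s.py
```

```text
[ 0.27   0.427  1.978 -0.001  0.735 -1.163] [-0.106  1.755  5.408] [ 0.33  -0.068  0.816] [480.528 145.486 104.141] 16.13619128699959 30.88062286376953 yaw_y 1.4334927363591652
```

It stops hard clockwise, so the thread frees anticlockwise. I back off, open, and regrasp half a turn round to give joint 6 room.

servo_tool(
  increments=[
    [0,0,0,0,0,4,-1],
    [0,0,0,0,0,8,-1],
    [0,0,0,0,0,12,-1],
    [0,0,0,0,0,13,-1],
    [0,0,0,0,0,13,-1],
  ],
)

```text
t: 9.47
ee_pos: [480.4, 145.4, 104.1]
orientation: [-0.14, 3.137, 0.001]
ft_force: [-0.0, 1.0, 6.5]
width: 15.8
grasp_force: 30.0
```

servo_tool(
  increments=[
    [0,0,0,0,0,0,0.1],
    [0,0,0,0,0,0,0.1],
    [0,0,0,0,0,0,0.1],
    [0,0,0,0,0,0,0.1],
    [0,0,0,0,0,0,0.1],
    [0,0,2,0,0,0,0.1],
    [0,0,4,0,0,-7,0.1],
    [0,0,4,0,0,-14,0.1],
    [0,0,4,0,0,-21,0.1],
    [0,0,4,0,0,-28,0.1],
    [0,0,4,0,0,-35,0.1],
    [0,0,4,0,0,-42,0.1],
    [0,0,4,0,0,-49,0.1],
    [0,0,4,0,0,-56,0.1],
    [0,0,4,0,0,-63,0.1],
    [0,0,4,0,0,-70,0.1],
    [0,0,4,0,0,-77,0.1],
    [0,0,4,0,0,-84,0.1],
    [0,0,4,0,0,-90,0.1],
    [0,0,4,0,0,-90,0.1],
  ],
)

```text
t: 11.13
ee_pos: [479.7, 145.1, 143.6]
orientation: [-2.126, -2.313, 0.0]
ft_force: [-0.9, 0.4, -0.8]
width: 48.3
grasp_force: 0.0
```

servo_tool(
  increments=[
    [0,0,0,0,0,-7,0.1],
    [0,0,0,0,0,-14,0.1],
    [0,0,0,0,0,-21,0.1],
    [0,0,0,0,0,-28,0.1],
    [0,0,0,0,0,-35,0.1],
    [0,0,0,0,0,-42,0.1],
    [0,0,0,0,0,-49,0.1],
    [0,0,0,0,0,-56,0.1],
    [0,0,0,0,0,-63,0.1],
    [0,0,0,0,0,-70,0.1],
    [0,0,0,0,0,-77,0.1],
    [0,0,0,0,0,-84,0.1],
    [0,0,0,0,0,-90,0.1],
    [0,0,0,0,0,-90,0.1],
    [0,0,0,0,0,-90,0.1],
  ],
)

```text
t: 12.38
ee_pos: [479.8, 145.1, 143.6]
orientation: [3.138, 0.147, -0.0]
ft_force: [0.4, 0.5, -0.6]
width: 48.4
grasp_force: 0.0
```

```bash
python3 s.py; python3 - <<'E'
from h import *
grab('wrist','w4')
cv2.imwrite('pics/w4b.png',cv2.resize(cv2.imread('pics/w4.png'),(800,600),interpolation=cv2.INTER_CUBIC))
E
```

```text
[ 0.27   0.359  1.958 -0.     0.824  1.747] [ 0.403  0.452 -0.571] [0.023 0.039 0.029] [479.809 145.138 143.626] 48.36297551401582 0.0 yaw_y -1.4771842882113493
```

View pics/w4b.png

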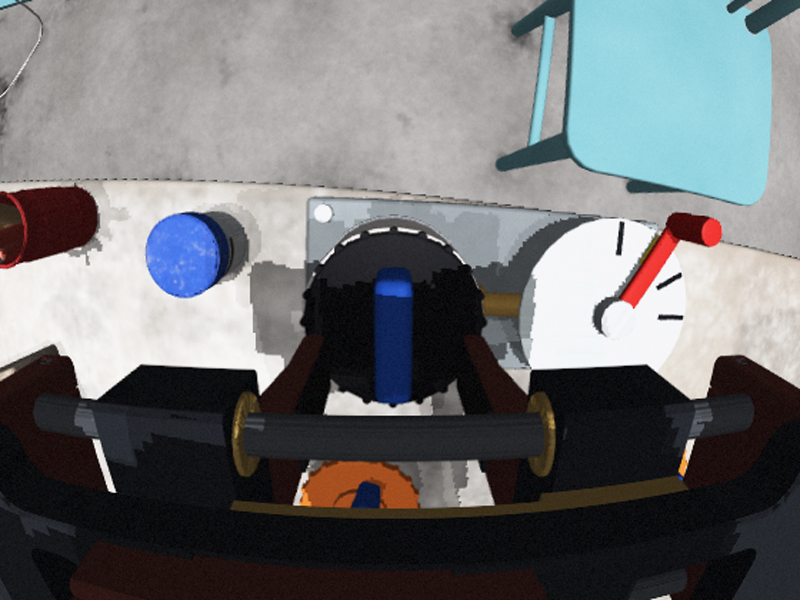

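The wing (375–412, 270–400) is centred and aligned between the fingers, and the lever still lies over the yellow mark (655,240).

servo_tool(
  increments=[
    [0,0,-2,0,0,0,0.1],
    [0,0,-3.5,0,0,0,0.1],
    [0,0,-4,0,0,0,0.1],
    [0,0,-4,0,0,0,0.1],
    [0,0,-4,0,0,0,-1],
    [0,0,-4,0,0,0,-1],
    [0,0,-4,0,0,0,-1],
    [0,0,-4,0,0,0,-1],
    [0,0,-4,0,0,0,-1],
    [0,0,-4,0,0,0,-1],
    [0,0,-4,0,0,0,-1],
    [0,0,-4,0,0,0,-1],
    [0,0,-4,0,0,0,-1],
    [0,0,-4,0,0,0,-1],
  ],
)

```text
t: 13.6
ee_pos: [480.1, 145.3, 104.1]
orientation: [-3.138, -0.139, -0.001]
ft_force: [-0.7, -0.4, 5.8]
width: 15.8
grasp_force: 30.0
```

servo_tool(
  increments=[
    [0,0,0,0,0,3,-1],
    [0,0,0,0,0,6,-1],
    [0,0,0,0,0,10,-1],
    [0,0,0,0,0,14,-1],
    [0,0,0,0,0,18,-1],
    [0,0,0,0,0,22,-1],
    [0,0,0,0,0,26,-1],
    [0,0,0,0,0,30,-1],
    [0,0,0,0,0,30,-1],
  ],
)

```text
t: 14.35
ee_pos: [480.4, 145.3, 104.1]
orientation: [-2.995, -0.95, -0.002]
ft_force: [0.8, 0.5, 5.1]
width: 15.9
grasp_force: 30.0
```

```bash
python3 s.py
```

```text
[0.27  0.427 1.978 0.    0.735 1.226] [0.794 0.532 5.14 ] [0.064 0.111 0.174] [480.426 145.332 104.139] 15.931732361841977 30.00812530517578 yaw_y -0.9565288056900535
```

Turns easily, so I carry on to 86°.

servo_tool(
  increments=[
    [0,0,0,0,0,4,-1],
    [0,0,0,0,0,8,-1],
    [0,0,0,0,0,12,-1],
    [0,0,0,0,0,16,-1],
    [0,0,0,0,0,20,-1],
    [0,0,0,0,0,24,-1],
    [0,0,0,0,0,28,-1],
    [0,0,0,0,0,32,-1],
    [0,0,0,0,0,36,-1],
    [0,0,0,0,0,40,-1],
    [0,0,0,0,0,44,-1],
    [0,0,0,0,0,48,-1],
    [0,0,0,0,0,52,-1],
    [0,0,0,0,0,56,-1],
    [0,0,0,0,0,56,-1],
    [0,0,0,0,0,56,-1],
  ],
)

```text
t: 15.68
ee_pos: [480.4, 145.3, 104.1]
orientation: [2.202, 2.24, 0.001]
ft_force: [-0.7, -0.1, 6.2]
width: 15.9
grasp_force: 30.0
```

```bash
python3 s.py
```

```text
[ 0.27   0.427  1.978 -0.     0.736  0.253] [-0.73  -0.088  6.161] [0.033 0.056 0.145] [480.367 145.328 104.123] 15.949224945970876 30.009974241256714 yaw_y 0.01741343491015435
```

servo_tool(
  increments=[
    [0,0,0.2,0,0,0,-1],
    [0,0,0.4,0,0,0,-1],
    [0,0,0.6,0,0,0,-1],
    [0,0,0.8,0,0,0,-1],
    [0,0,1,0,0,0,-1],
    [0,0,1,0,0,0,-1],
  ],
)

```text
t: 16.18
ee_pos: [480.0, 145.2, 114.0]
orientation: [2.201, 2.241, 0.001]
ft_force: [0.6, -0.0, -0.7]
width: 15.8
grasp_force: 30.0
```

```bash
python3 s.py
```

```text
[ 0.27   0.409  1.974 -0.     0.758  0.252] [ 0.626 -0.023 -0.699] [-0.019 -0.081  0.001] [480.027 145.195 114.026] 15.842366306844397 29.999683499336243 yaw_y 0.01814682143429377
```

servo_tool(
  increments=[
    [0,0,0.5,0,0,0,-1],
    [0,0,1,0,0,0,-1],
    [0,0,2,0,0,0,-1],
    [0,0,3,0,0,0,-1],
    [0,0,4,0,0,0,-1],
    [0,0,5.5,0,0,0,-1],
    [0,0,7,0,0,0,-1],
    [0,0,8.5,0,0,0,-1],
    [0,0,10,0,0,0,-1],
    [0,0,11,0,0,0,-1],
    [0,0,11,0,0,0,-1],
    [0,0,11,0,0,0,-1],
    [0,0,11,0,0,0,-1],
    [0,0,11,0,0,0,-1],
  ],
)

```text
t: 17.35
ee_pos: [479.2, 145.0, 222.8]
orientation: [-2.2, -2.241, 0.002]
ft_force: [-0.3, 0.2, -0.2]
width: 16.0
grasp_force: 30.0
```

```bash
python3 s.py; python3 - <<'E'
from h import *
grab('scene','s5');grab('wrist','w5')
a=cv2.imread('pics/s5.png')[90:260,190:350];b=cv2.imread('pics/w5.png')
cv2.imwrite('pics/f.png',np.hstack([cv2.resize(a,(400,420)),cv2.resize(b,(400,420))]))
E
```

```text
[ 0.27   0.241  1.899 -0.     1.003  0.252] [-0.269  0.201 -0.24 ] [-0.03  -0.054  0.007] [479.24  144.99  222.831] 16.040229534533562 29.999721944332123 yaw_y 0.018401030066549424
```

View pics/f.png

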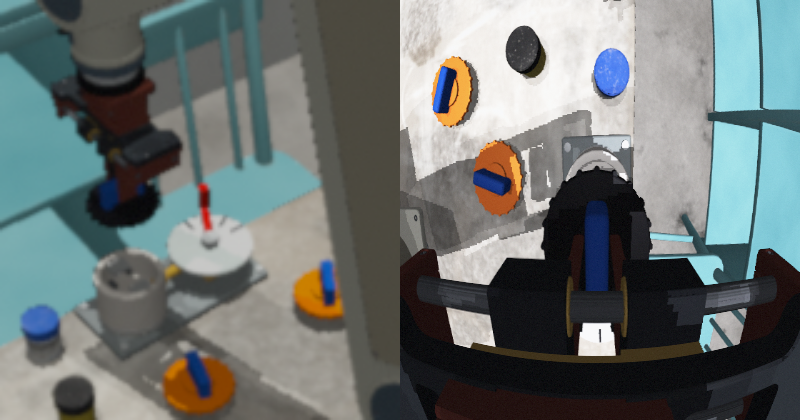

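The cap is held upright in the air (left half, at 125,205). The pot's mouth is open at (130,265), the lever still lies over the yellow mark, and the jars are undisturbed.

```bash
python3 -c "
from workcell import ctrl
print(ctrl.close_job())"
```

```text
the job is handed in; nothing more can be done
None
```

The job is handed in at about 17 s: the lever is at the yellow mark, and the cap (stopped hard clockwise, freed anticlockwise) is held upright about 12 cm above the mouth of the pot.

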